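Shim the rocking plate shaker

TASK

The plate shaker rocks because its front-left foot has lost its rubber pad. With the fingertips, push the orange wedge along the bench, nose first, under that bare stud until it just fits snugly and the shaker stands level; then press down firmly on the top of the housing above that foot to prove that it no longer rocks, and let go. Do not pinch or lift the wedge, do not shove the shaker out of its place, and leave the other things alone.

Things in the scene. Friction and masses are not known exactly. Their poses are not given: they have to be found in the camera images.
- shaker: white microplate shaker, loose on the bench, 180 (x) x 160 (y) mm, about 1.9 kg. Origin on the bench plane under its centre; own x runs from its front panel to its rear, y to the left seen from the robot, z up. 18 mm high rubber feet at (-68,-60), (68,-60), (68,60) mm; flat top deck at z = 62 mm. Platform and well plate reach z = 86 mm and cover x -50 to 86, y -59 to 39 mm
- stud_tip (a point): lowest point of the bare steel stud (14 mm diameter, round end) under the front-left corner, (-68, 60, 5) mm in the shaker's frame: 22 mm inside the front edge of the housing, whose underside is 18 mm high. The shaker rests level on its other three feet with this tip 5 mm above the bench
- test_corner (a point): point on the flat deck straight above the stud, where to press: (-68, 60, 62) mm in the shaker's frame, about 20 mm from both edges. Unshimmed, 3 to 5 N here tip the shaker by 0.055 rad, until the stud meets the bench; let go, it falls back. A firm press is 10 to 15 N
- wedge: orange plastic wedge lying in front of the stud, 70 x 34 mm, 35 g. Origin in the middle of its underside; own x points to the thin nose (x = +35 mm), z up. Its thickness in mm is 1.5 + (35 - x)/8, so it fills the 5 mm gap when the stud stands at about x = +8 mm of the wedge, centred in y. Once in, it does not slip back
- wedge_heel (a point): middle of the flat rear face of the wedge's thumb lip, the face to push on: (-35, 0, 9) mm in the wedge's frame. The lip is 18 mm high, 12 mm thick and 34 mm wide. The free wedge slides with well under 1 N; once it wedges tight under the stud the push rises to 5 N and more
- keyboard: black keyboard, 135 x 438 x 27 mm, at the right; origin in the middle of its underside. To be left alone
- mouse: black computer mouse, 104 x 56 x 37 mm; origin in the middle of its underside. To be left alone
- usb_stick: small black USB stick lying in front of the shaker to the right of the wedge, 18 x 56 x 8 mm; origin in the middle of its underside. To be left alone
- buffer_bottle: white reagent bottle, 44 mm diameter, 90 mm tall; origin under its middle. To be left alone
- amber_bottle: orange reagent bottle with a red cap, 36 mm diameter, 75 mm tall; origin under its middle. To be left alone
- case_flat: flat white case with a green stripe, 55 x 85 x 18 mm; origin in the middle of its underside. To be left alone
- tube_orange: standing tube with an orange cap, 34 mm diameter, 114 mm tall; origin under its middle. To be left alone
- tube_blue: standing tube with a blue cap, 34 mm diameter, 117 mm tall; origin under its middle. To be left alone
- slide_box: green slide case, 30 x 85 x 34 mm; origin in the middle of its underside. To be left alone

How it is judged (in metres and radians):
On the way, in this order (a step that is already met when the one before it is completed fails the run):
1. the wedge lies under the bare stud, pushed in until it fits (x of stud_tip in the frame of wedge between -0.004 and 0.017 m and y of stud_tip in the frame of wedge between -0.013 and 0.013 m), for 0.1 s.
2. the corner above the stud is pressed down with a finger and the shaker does not rock (contact force between the fingers and shaker above 7 N and horizontal distance between the grasp point and test_corner below 0.035 m and angle between shaker's own z axis and vertical below 0.018 rad), for 0.2 s.
At the end, for the whole second after the job is handed in: The wedge is under the bare stud: the stud stands over the ramp between 4 mm behind and 17 mm ahead of the wedge's middle and within 13 mm of its centre line; the shaker stands level within 0.013 rad; both are at rest (all of step 1 and angle between shaker's own z axis and vertical below 0.013 rad and linear speed of each of shaker, wedge below 0.01 m/s); the robot touches nothing.
It fails at once if the wedge is lifted off the bench (height (world z) of wedge above 0.008 m).
It fails at once if the wedge is pinched or forced (more than 35 N between fingers and wedge) (contact force between the fingers and wedge above 35 N).
It fails at once if the shaker is lifted (height (world z) of shaker above 0.012 m).
It fails at once if the shaker is shoved more than 20 mm from its place (distance of shaker from where it was at the start of the episode above 0.02 m).
It fails at once if something standing by is moved more than 30 mm (distance of any of keyboard, mouse, usb_stick, buffer_bottle, amber_bottle, case_flat, tube_orange, tube_blue, slide_box from where it was at the start of the episode above 0.03 m).
It also fails if it takes over 48 s, if anything falls off the work surface, if the arm or the gripper's body presses on something with over 40 N, if the wrist force passes 120 N, or if a joint passes its speed limit or range.

ROBOT

A 7-joint arm with a two-finger parallel gripper is mounted at the origin on a cart in front of the work surface, level with it; the furniture and walls round the work are solid. World frame = base frame: x ahead of the robot, y to its left, z up, the work surface at z = 0. Lengths are in mm, angles in rad, forces in N, time in s.
With the tool pointing down it reaches from about 400 to 875 mm from the base axis. Payload 4.4 kg.
Tool frame: the origin (TCP) lies at the very end of the fingers, on their centre line; the grasp point (between the pads) lies 19 mm behind it (ctrl.pinch_z is the z of the grasp point in the tool frame, in mm); z points along the fingers, x is the direction in which the jaws open and shut, and the axes are right-handed (so a half turn about z gives the same grasp; the last joint's range is limited). The gripper opens to 85 mm and grips with 20 to 120 N. Pads are 22 mm wide; open, the fingers measure 114 mm over their backs; the gripper's body (76 mm by 85 mm) begins 54 mm behind the grasp point. The pads swing forward as they close: fully open they stand 13 mm farther back than shut.
Start: joints at [-1.327, 0.628, 0.038, 1.517, -0.027, 0.996, -0.02], TCP at [198.14, 619.078, 231.313] pointing down, gripper open.
Joint ranges: [-3.06, 3.06], [-0.37, 2.12], [-1.25, 1.32], [0.18, 2.47], [-1.1, 4.24], [0.23, 1.98], [-2.94, 2.94]. Speed limits (rad/s): [2.57, 2.57, 3.14, 3.14, 3.14, 3.14, 3.14].

INTERFACE

Orientations are given as [roll, pitch, yaw] about the fixed x, y, z axes, in that order (R = Rz(yaw) Ry(pitch) Rx(roll)).
In Python, from cell import sensors, get_image, order, ctrl gives the robot as it stands.
- The arm moves only by the tool arm_command, never from a script. Its argument "rows" is a list that holds one entry, the list of rows, each a list of 6 numbers: the shift along the tool's x, y, z in mm, then the turn, a rotation vector about the tool's x, y, z in degrees. A call has 1 to 20 rows; each row is the pose to reach, as a shift and turn from the pose commanded when the call began, along the tool's axes at that moment; what a row does not reach only later rows make up. A row lasts 1/12 s, in which the tool goes at most 41.7 mm and 7.16 degrees, less where a joint would pass 70% of its speed; a pose out of reach is approached as far as the arm can. A call with a gripper value outside its range is refused whole. "claw" is the opening, from -1 (shut) to 1 (fully open), set as the call begins (left out, the last holds). The fingers move at their own pace and stop on an object; the grip force is fixed at half the most. Time passes only in rows, so rows that repeat a pose let the fingers close. It gives the time, the measured TCP pose, the force and the opening at its end, in the units of the state.
- sensors.read_state(): the state, without advancing time (a new reading comes with each control period).
- get_image(name): name is "scene" or "top"; returns a dict with "pixels" (384x512x3 uint8, red, green, blue), "z_map" (384x512 float32, mm along the optical axis (not along the pixel's ray), 0 where there is no reading), "K" (3x3 intrinsics, pixels), "pose" (4x4, takes a point from camera to world coordinates). Camera axes: x right, y up, looking along -z (the intrinsics and any distortion apply to the point x, -y, -z); pixel columns grow to the right and rows downward; lengths in mm; the calibration is good to about 2 mm. A picture is of the moment at which its call begins.
- order.finish_job(): hands the job in, once; it reports no verdict.
The state is a dict: "clock": time; "qpos": joint angles; "qd": joint speeds; "tau": joint torques, N m; "eef_pos": TCP position; "tool_rot": TCP orientation; "force": force on the tool from outside, world axes, zero at the start; "torque": the same for the moment, N m; "width": finger opening in mm.
Only numpy, scipy, OpenCV 4.12 (cv2) and the standard library are available. Lean on these libraries where they do the work, as an engineer would, in place of code of your own. Each camera call takes 0.05 s, during which the arm holds its last target.

## Working session

There is one attempt and no reset: what is moved stays moved. The work goes in short steps, Python scripts to look and compute and a tool call to move; the robot and the scene stay as the last step left them, time stands still between calls to the robot, and variables do not carry over. Pictures are saved under pics/ and viewed, and the job is handed in when it is done.

Besides the shell and the picture viewer there is one more tool, called after ">>>" as name(argument=value, ...), one argument or row to a line, values as JSON. arm_command: Moves the arm, as the interface text tells. Its arguments: {"type":"object","properties":{"rows":{"type":"array","items":{"type":"array","items":{"type":"array","items":{"type":"number"}}}},"claw":{"type":"number"}},"required":["rows"]}

```bash
ls; mkdir -p pics; python3 - <<'E'
from cell import sensors, get_image, order, ctrl
import cv2,numpy as np
s=sensors.read_state();print(s, ctrl.pinch_z)
for n in ("scene","top"):
    d=get_image(n);cv2.imwrite(f"pics/{n}0.png",d["pixels"][:,:,::-1]);np.savez(f"pics/{n}0.npz",**d);print(n,d["K"],d["pose"])
E
```

```text
pics
{'clock': 0.0, 'qpos': array([-1.32680615,  0.62936074,  0.03845299,  1.51834841, -0.02700149,
        0.99631849, -0.02003697]), 'qd': array([ 0.00114565,  0.00160327,  0.00112986, -0.00040422,  0.00219774,
        0.00157491,  0.0006361 ]), 'tau': array([-4.08875536e-06, -5.63388169e+01,  1.22551918e+00, -1.93448693e+01,
        1.08755150e-02,  1.04704639e-02, -6.28192751e-06]), 'eef_pos': array([197.9462734 , 618.47221348, 230.38609906]), 'tool_rot': array([3.14156151e+00, 1.91639247e-03, 1.26095985e+00]), 'force': array([-0.15579218,  0.24669681,  0.87142612]), 'torque': array([-0.0217634 ,  0.02158559, -0.03043434]), 'width': 85.46201274128477} -18.700000000000003
scene [[418.90603281   0.         250.21926112]
 [  0.         418.90603281 185.11323203]
 [  0.           0.           1.        ]] [[ 6.56107083e-01  3.73291604e-01 -6.55878704e-01 -1.97950909e+02]
 [-7.54331521e-01  2.98452199e-01 -5.84730914e-01 -6.96150892e+02]
 [-2.25266992e-02  8.78396074e-01  4.77402225e-01  6.33121033e+02]
 [ 0.00000000e+00  0.00000000e+00  0.00000000e+00  1.00000000e+00]]
top [[348.70671825   0.         252.62197321]
 [  0.         348.70671825 190.62157535]
 [  0.           0.           1.        ]] [[-1.13598798e-02  9.89259951e-01 -1.45724752e-01  4.06328707e+02]
 [-9.99923863e-01 -1.05361441e-02  6.42327044e-03  1.05740771e+01]
 [ 4.81890720e-03  1.45786625e-01  9.89304320e-01  1.06520079e+03]
 [ 0.00000000e+00  0.00000000e+00  0.00000000e+00  1.00000000e+00]]
```

View pics/scene0.png

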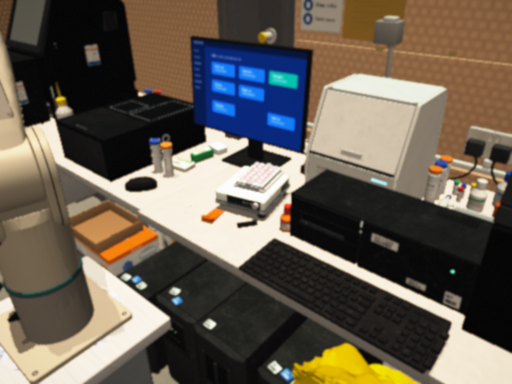

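View pics/top0.png

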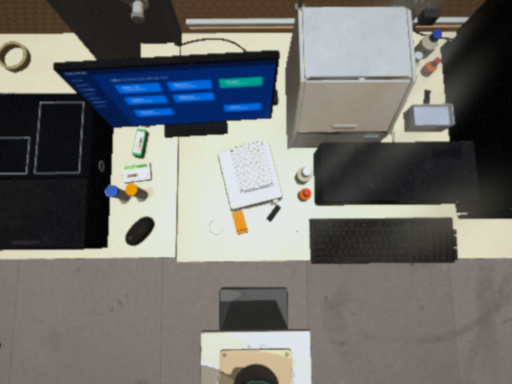

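```bash
cat > h.py <<'E'
import numpy as np,cv2
def load(n): return dict(np.load(f"pics/{n}.npz"))
def pt(d,u,v,z=None):
    """pixel -> world using depth"""
    K=d["K"]; 
    if z is None: z=d["z_map"][int(round(v)),int(round(u))]
    x=(u-K[0,2])/K[0,0]*z; y=(v-K[1,2])/K[1,1]*z
    return (d["pose"]@[x,-y,-z,1])[:3]
def plane(d,u,v,h):
    a=pt(d,u,v,1.0);c=d["pose"][:3,3];r=a-c
    return c+r*(h-c[2])/r[2]
def proj(d,p):
    q=np.linalg.inv(d["pose"])@[*p,1];q=[q[0],-q[1],-q[2]];w=d["K"]@q;return w[:2]/w[2]
def crop(d,u0,v0,w,h,s,name):
    im=d["pixels"][v0:v0+h,u0:u0+w,::-1]
    cv2.imwrite(f"pics/{name}.png",cv2.resize(im,None,fx=s,fy=s,interpolation=cv2.INTER_CUBIC))
E
python3 - <<'E'
from h import *
crop(load("top0"),210,130,110,110,6,"topc"); 
crop(load("scene0"),190,155,110,90,7,"scenec")
E
```

```text
(no output)
```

View pics/topc.png

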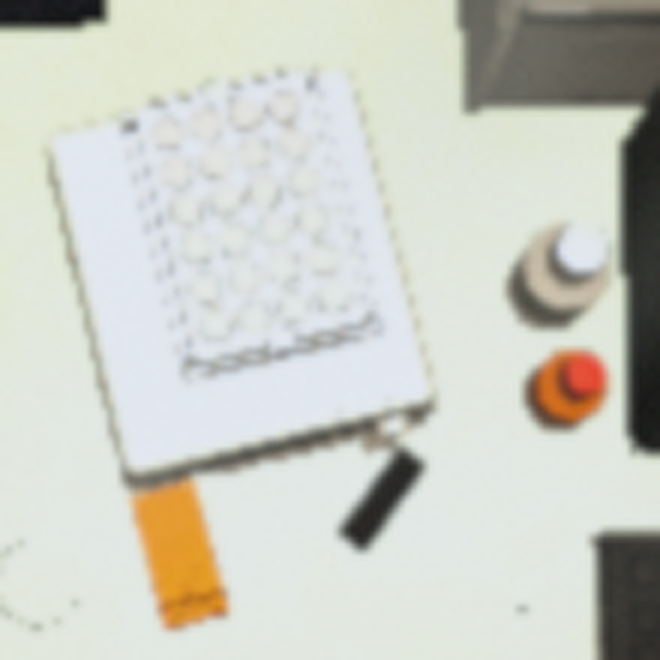

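View pics/scenec.png

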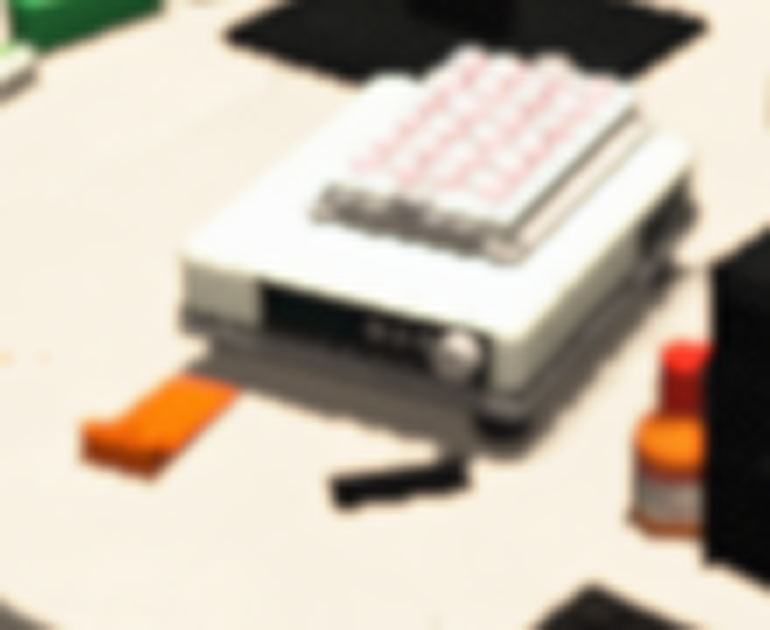

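```bash
python3 - <<'E'
from h import *
d=load("top0"); e=load("scene0")
T=lambda u,v:((u+.5)/6-.5+210,(v+.5)/6-.5+130)
S=lambda u,v:((u+.5)/7-.5+190,(v+.5)/7-.5+155)
print("shaker deck top view z=62")
P={}
for n,p in dict(FL=(128,472),FR=(435,403),RL=(50,143),RR=(350,68)).items():
    P[n]=plane(d,*T(*p),62); print(n,P[n].round(1), pt(d,*T(*p)).round(1))
print("scene")
for n,p in dict(FL=(184,258),FR=(500,330),RR=(692,150)).items():
    print(n,plane(e,*S(*p),62).round(1))
print("wedge top")
for n,p,h in [("heelL",(168,628),18),("heelR",(228,612),18),("lipfL",(162,606),18),("lipfR",(222,590),18),("edgeL",(135,490),3),("edgeR",(195,484),3)]:
    print(n,plane(d,*T(*p),h).round(1),plane(d,*T(*p),0).round(1))
print("wedge scene")
for n,p,h in [("heelLtop",(83,432),18),("heelLbot",(85,460),0),("heelRbot",(150,478),0),("heelRtop",(155,457),18),("noseR",(238,395),1.5),("noseL",(183,375),3)]:
    print(n,plane(e,*S(*p),h).round(1))
print("depths", [pt(d,*T(*p)).round(1) for p in [(200,440),(250,440),(180,540),(100,560),(195,608)]])
print("depths", [pt(e,*S(*p)).round(1) for p in [(250,240),(170,410),(100,380),(120,440)]])
print("usb",[plane(d,*T(*p),8).round(1) for p in [(405,447),(427,465),(340,530),(362,550)]])
E
```

```text
shaker deck top view z=62
FL [503.4  67.3  62. ] [503.9  67.6  55.9]
FR [535.2 -81.2  62. ] [543.1 -86.8   0.6]
RL [666.2 105.3  62. ] [667.2 105.6  58.4]
RR [702.9 -43.1  62. ] [720.8 -46.3   1.4]
scene
FL [498.9  54.1  62. ]
FR [534.9 -79.7  62. ]
RR [700.1 -48.   62. ]
wedge top
heelL [429.7  50.1  18. ] [430.1  50.8   0. ]
heelR [437.2  20.2  18. ] [437.7  20.4   0. ]
lipfL [440.5  53.   18. ] [441.1  53.7   0. ]
lipfR [448.1  23.1  18. ] [448.9  23.3   0. ]
edgeL [499.8  67.1   3. ] [500.1  67.2   0. ]
edgeR [502.6  36.5   3. ] [502.8  36.6   0. ]
wedge scene
heelLtop [430.3  44.5  18. ]
heelLbot [435.2  50.6   0. ]
heelRbot [442.5  21.5   0. ]
heelRtop [435.6  10.   18. ]
noseR [506.1  35.6   1.5]
noseL [501.3  62.2   3. ]
depths [array([518.6,  32.6,  60.7]), array([518.5,   8.4,  59.2]), array([474.1,  44.3,   4.5]), array([464.6,  85. ,   1.7]), array([439.2,  36.5,  22.2])]
depths [array([525.7,  43.3,  62.3]), array([476.8,  44.8,   5. ]), array([479.8,  89.1,   0.5]), array([437.6,  31.6,  15.9])]
usb [array([519.8, -70.4,   8. ]), array([510.5, -81.3,   8. ]), array([478. , -36.6,   8. ]), array([467.8, -47.6,   8. ])]
```

```bash
python3 - <<'E'
from h import *
d=load("top0"); e=load("scene0")
def cloud(d):
    v,u=np.mgrid[0:384,0:512]; z=d["z_map"].astype(float);K=d["K"]
    p=np.stack([(u-K[0,2])/K[0,0]*z,-(v-K[1,2])/K[1,1]*z,-z,np.ones_like(z)],-1)@d["pose"].T
    return p[...,:3]
for n,d in(("top",d),("scene",e)):
    P=cloud(d);hsv=cv2.cvtColor(d["pixels"],cv2.COLOR_RGB2HSV)
    roi=(P[...,0]>400)&(P[...,0]<760)&(P[...,1]>-130)&(P[...,1]<140)
    bench=roi&(P[...,2]<4)&(P[...,2]>-15); print(n,"bench z",np.median(P[...,2][bench]))
    deck=roi&(P[...,2]>54)&(P[...,2]<68)&(P[...,1]>-95)&(P[...,0]<735); print("deck z",np.median(P[...,2][deck]))
    r=cv2.minAreaRect(P[deck][:,:2].astype(np.float32));print("deck rect",r)
    w=roi&(hsv[...,0]>5)&(hsv[...,0]<22)&(hsv[...,1]>150)&(P[...,1]>-10)
    q=P[w]; print("wedge n",w.sum(), cv2.minAreaRect(q[:,:2].astype(np.float32)), q[:,2].min(),q[:,2].max())
    fl=w&(P[...,2]<11); a=P[fl][:,:2]; m=a.mean(0);_,_,V=np.linalg.svd(a-m);print("ramp mean",m,"dir",np.degrees(np.arctan2(V[0,1],V[0,0])))
E
```

```text
top bench z -0.6025986552533595
deck z 61.07857224699751
deck rect ((601.2205810546875, 12.69244384765625), (182.86859130859375, 155.55018615722656), 13.17591667175293)
wedge n 210 ((450.37823486328125, 39.885433197021484), (101.46488189697266, 30.048877716064453), 17.143861770629883) -0.743294242451384 1065.2007896864773
ramp mean [472.02264788  46.19007845] dir -166.18752843744696
scene bench z -0.31165168569020807
deck z 61.278328615586986
deck rect ((600.115234375, 6.292610168457031), (182.20523071289062, 155.10093688964844), 13.205644607543945)
wedge n 162 ((472.029052734375, 40.923057556152344), (80.14119720458984, 32.9534912109375), 15.236100196838379) -3.0099297406729875 19.460505649755532
ramp mean [472.55526129  40.79981275] dir -158.8283971574162
```

>>> arm_command(
  rows=[
    [[-30,23,0,0,0,-2],[-60,46,0,0,0,-4],[-90,70,0,0,0,-6],[-120,93,2,0,0,-8],[-150,116,5,0,0,-10],[-180,139,10,0,0,-12],[-210,162,15,0,0,-14],[-240,185,20,0,0,-16],[-270,209,25,0,0,-18],[-300,232,30,0,0,-20],[-330,255,40,0,0,-22],[-360,278,50,0,0,-24],[-390,301,60,0,0,-26],[-420,324,70,0,0,-28],[-450,348,80,0,0,-30],[-480,371,90,0,0,-31],[-496,383,100,0,0,-31],[-496,383,110,0,0,-31],[-496,383,110,0,0,-31],[-496,383,110,0,0,-31]],
  ],
  claw=-1,
)

```text
clock: 1.77
eef_pos: [411.1, 30.0, 120.9]
tool_rot: [-3.14, -0.0, 1.802]
force: [-0.3, -0.2, -0.2]
width: -0.1
```

```bash
python3 - <<'E'
from cell import sensors, get_image
from h import *
s=sensors.read_state();print({k:np.round(s[k],3) for k in("clock","eef_pos","tool_rot","force","width","qpos")})
for n in ("scene","top"):
    d=get_image(n);np.savez(f"pics/{n}1.npz",**d)
a=load("scene1");crop(a,150,100,190,150,4,"s1")
E
```

```text
{'clock': np.float64(1.767), 'eef_pos': array([411.053,  29.953, 120.939]), 'tool_rot': array([-3.14 , -0.   ,  1.802]), 'force': array([-0.34 , -0.236, -0.192]), 'width': np.float64(-0.108), 'qpos': array([-0.077,  0.504, -0.089,  2.256,  0.113,  0.387,  1.542])}
```

View pics/s1.png

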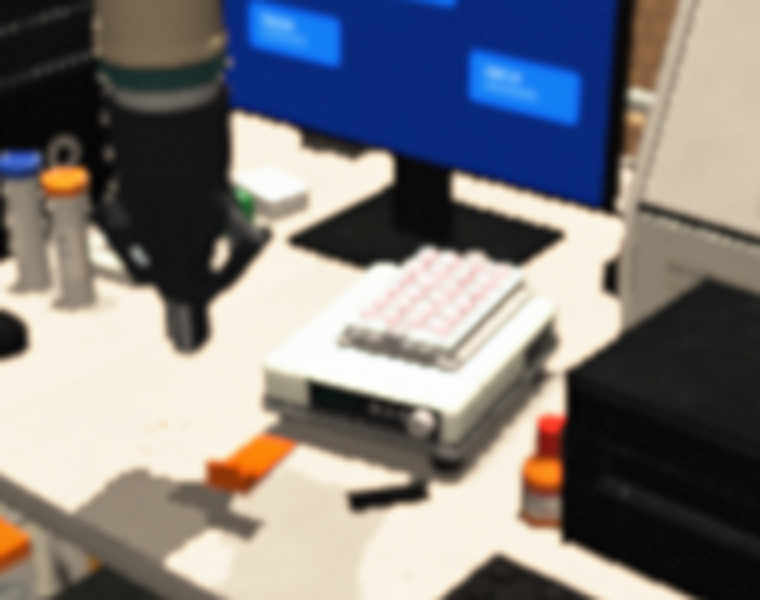

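>>> arm_command(
  rows=[
    [[0,0,20,0,0,0],[0,0,40,0,0,0],[0,0,60,0,0,0],[0,0,80,0,0,0],[0,0,95,0,0,0],[0,0,103,0,0,0],[0,0,109,0,0,0],[0,0,112,0,0,0],[0,0,112,0,0,0],[0,0,112,0,0,0],[0,0,112,0,0,0]],
  ],
)

```text
clock: 2.78
eef_pos: [411.9, 30.3, 10.0]
tool_rot: [3.141, 0.001, 1.803]
force: [-0.5, -0.1, 0.2]
width: -0.5
```

```bash
python3 - <<'E'
from cell import sensors, get_image
from h import *
s=sensors.read_state();print({k:np.round(s[k],3) for k in("clock","eef_pos","tool_rot","force","width","qpos")})
for n in ("scene","top"):
    d=get_image(n);np.savez(f"pics/{n}2.npz",**d)
a=load("scene2");crop(a,180,130,120,100,6,"s2")
E
```

```text
{'clock': np.float64(2.783), 'eef_pos': array([411.926,  30.251,  10.009]), 'tool_rot': array([3.141e+00, 1.000e-03, 1.803e+00]), 'force': array([-0.544, -0.051,  0.167]), 'width': np.float64(-0.546), 'qpos': array([ 0.078,  0.777, -0.32 ,  2.306,  1.216,  0.238,  0.442])}
```

View pics/s2.png

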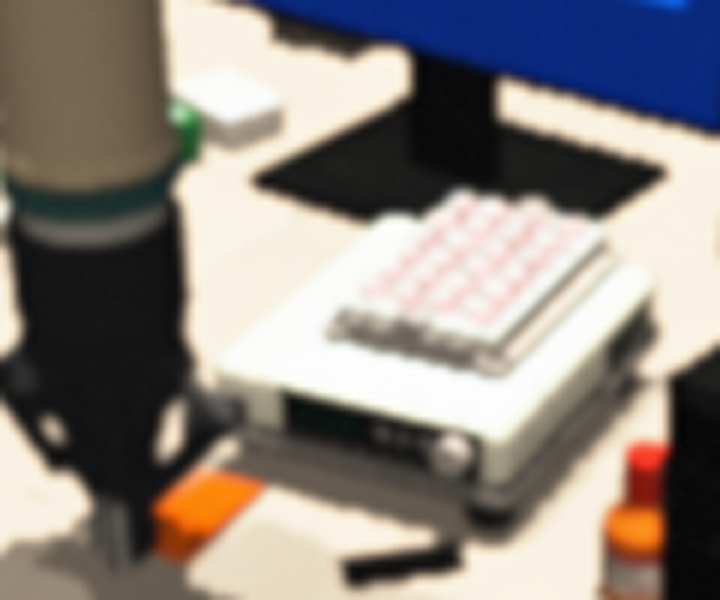

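>>> arm_command(
  rows=[
    [[0,3,1,0,0,0],[0,6,1,0,0,0],[0,9,1,0,0,0],[0,11,1,0,0,0],[0,13,1,0,0,0],[0,15,1,0,0,0],[0,17,1,0,0,0],[0,19,1,0,0,0],[0,22,1,0,0,0],[0,25,1,0,0,0],[0,28,1,0,0,0],[0,31,1,0,0,0],[0,34,1,0,0,0],[0,36,1,0,0,0],[0,38,1,0,0,0],[0,40,1,0,0,0],[0,42,1,0,0,0],[0,42,1,0,0,0]],
  ],
)

```text
clock: 4.38
eef_pos: [453.1, 39.8, 8.3]
tool_rot: [3.141, -0.0, 1.802]
force: [-1.0, 0.7, 0.0]
width: 0.3
```

```bash
python3 - <<'E'
from cell import sensors, get_image
from h import *
s=sensors.read_state();print({k:np.round(s[k],3) for k in("clock","eef_pos","tool_rot","force","width","qpos")})
for n in ("scene","top"):
    d=get_image(n);np.savez(f"pics/{n}3.npz",**d)
a=load("scene3");crop(a,180,130,120,100,6,"s3")
E
```

```text
{'clock': np.float64(4.383), 'eef_pos': array([453.119,  39.773,   8.318]), 'tool_rot': array([ 3.141, -0.   ,  1.802]), 'force': array([-0.956,  0.727,  0.037]), 'width': np.float64(0.257), 'qpos': array([ 0.155,  0.815, -0.451,  2.194,  1.069,  0.37 ,  0.598])}
```

View pics/s3.png

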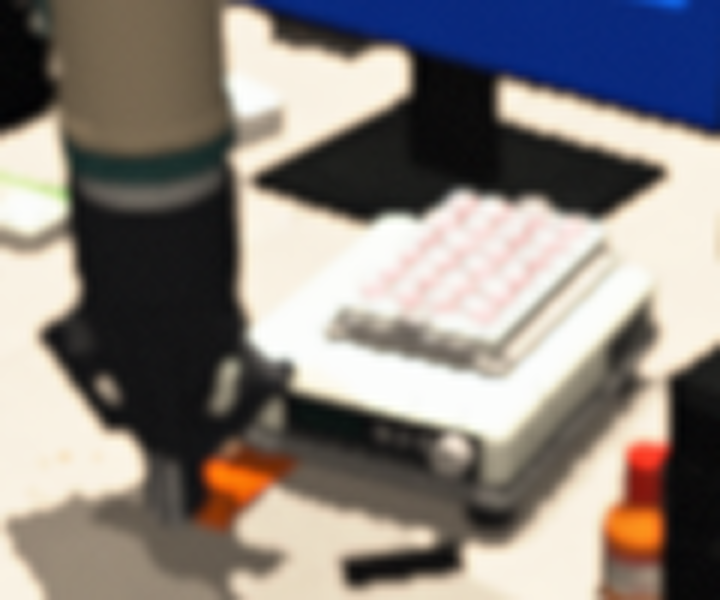

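>>> arm_command(
  rows=[
    [[0,2,0,0,0,0],[0,4,0,0,0,0],[0,6,0,0,0,0],[0,8,0,0,0,0],[0,9,0,0,0,0],[0,10,0,0,0,0],[0,10,0,0,0,0],[0,10,0,0,0,0]],
  ],
)

```text
clock: 5.15
eef_pos: [462.4, 41.8, 8.3]
tool_rot: [3.142, -0.0, 1.802]
force: [-0.1, -0.6, 0.2]
width: -0.3
```

```bash
python3 - <<'E'
from cell import sensors, get_image
from h import *
s=sensors.read_state();print({k:np.round(s[k],3) for k in("clock","eef_pos","tool_rot","force","width","qpos")})
for n in ("scene","top"):
    d=get_image(n);np.savez(f"pics/{n}4.npz",**d)
a=load("scene4");crop(a,180,130,120,100,6,"s4")
a=load("top4");crop(a,210,130,110,110,5,"t4")
E
```

```text
{'clock': np.float64(5.15), 'eef_pos': array([462.353,  41.826,   8.297]), 'tool_rot': array([ 3.142, -0.   ,  1.802]), 'force': array([-0.082, -0.615,  0.231]), 'width': np.float64(-0.291), 'qpos': array([ 0.166,  0.824, -0.472,  2.168,  1.044,  0.396,  0.626])}
```

View pics/s4.png

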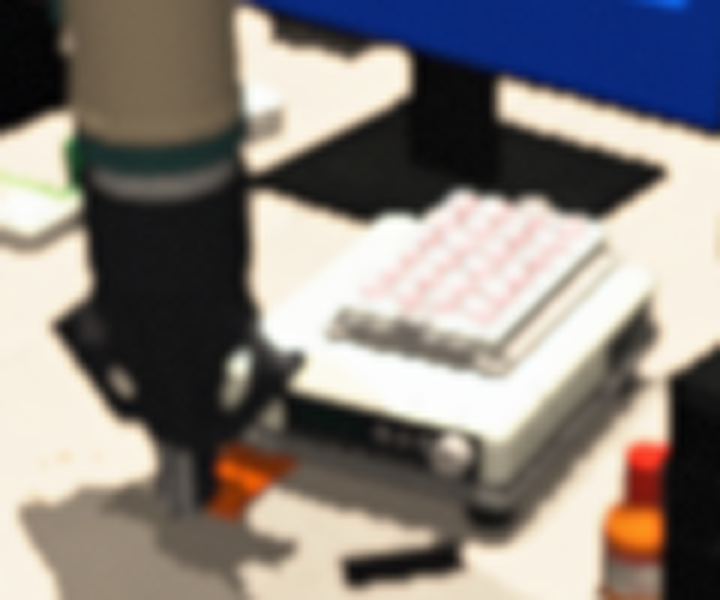

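View pics/t4.png

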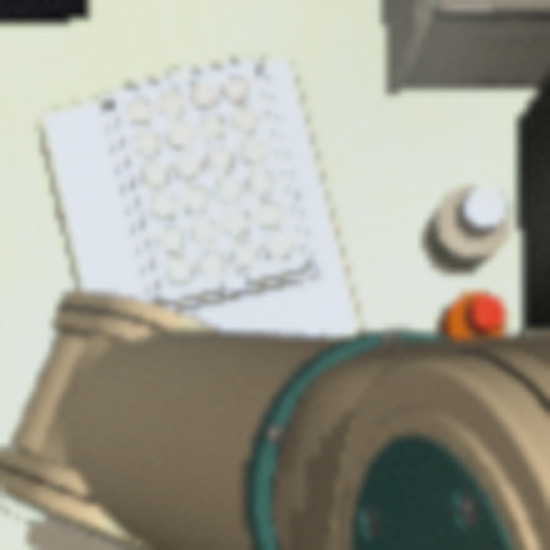

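>>> arm_command(
  rows=[
    [[0,1,0,0,0,0],[0,2,0,0,0,0],[0,3,0,0,0,0],[0,4,0,0,0,0],[0,4,0,0,0,0],[0,4,0,0,0,0]],
  ],
)

```text
clock: 5.75
eef_pos: [466.3, 42.8, 8.3]
tool_rot: [3.141, -0.0, 1.802]
force: [0.9, -1.6, 0.0]
width: -0.0
```

>>> arm_command(
  rows=[
    [[0,0.7,0,0,0,0],[0,1.5,0,0,0,0],[0,1.5,0,0,0,0],[0,1.5,0,0,0,0]],
  ],
)

```text
clock: 6.08
eef_pos: [467.7, 43.2, 8.3]
tool_rot: [3.141, -0.0, 1.802]
force: [-0.2, -0.8, -0.1]
width: 0.4
```

>>> arm_command(
  rows=[
    [[0,0.7,0,0,0,0],[0,1.5,0,0,0,0],[0,1.5,0,0,0,0],[0,1.5,0,0,0,0]],
  ],
)

```text
clock: 6.42
eef_pos: [469.2, 43.5, 8.3]
tool_rot: [3.141, -0.0, 1.802]
force: [-0.8, -0.2, 0.3]
width: 0.1
```

>>> arm_command(
  rows=[
    [[0,0.7,0,0,0,0],[0,1.5,0,0,0,0],[0,1.5,0,0,0,0],[0,1.5,0,0,0,0]],
  ],
)

```text
clock: 6.75
eef_pos: [470.7, 43.9, 8.3]
tool_rot: [3.141, -0.0, 1.802]
force: [0.8, 0.2, 0.1]
width: 0.2
```

```bash
python3 - <<'E'
from cell import sensors, get_image
from h import *
for n in ("scene","top"):
    d=get_image(n);np.savez(f"pics/{n}5.npz",**d)
a=load("scene5");crop(a,195,180,60,50,13,"s5")
e=load("scene0")
# where would the wedge outline project, at given yaw, with stud x at 8 ; stud (521,55)
for sx in (8,14,20):
    y=np.radians(13.3);R=np.array([[np.cos(y),-np.sin(y)],[np.sin(y),np.cos(y)]])
    for p in [(-35,-17,0),(-35,-17,18),(-23,-17,18),(-23,-17,8.75)]:
        w=np.array([521,55])+R@np.array([p[0]-sx,p[1]])
        u=proj(e,[*w,p[2]]);print(sx,p,((u-[195,180]+.5)*13-.5).round(0))
E
```

```text
8 (-35, -17, 0) [326. 470.]
8 (-35, -17, 18) [322. 399.]
8 (-23, -17, 18) [351. 372.]
8 (-23, -17, 8.75) [353. 409.]
14 (-35, -17, 0) [312. 484.]
14 (-35, -17, 18) [307. 413.]
14 (-23, -17, 18) [336. 386.]
14 (-23, -17, 8.75) [339. 422.]
20 (-35, -17, 0) [297. 498.]
20 (-35, -17, 18) [292. 426.]
20 (-23, -17, 18) [322. 399.]
20 (-23, -17, 8.75) [324. 436.]
```

View pics/s5.png

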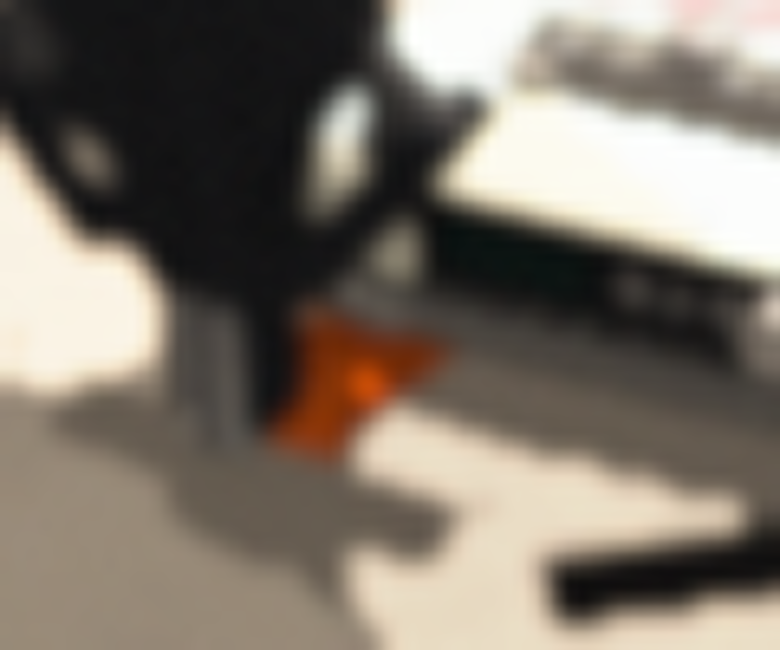

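>>> arm_command(
  rows=[
    [[0,0.7,0,0,0,0],[0,1.5,0,0,0,0],[0,1.5,0,0,0,0],[0,1.5,0,0,0,0]],
  ],
)

```text
clock: 7.18
eef_pos: [472.2, 44.2, 8.3]
tool_rot: [3.141, -0.0, 1.802]
force: [-0.2, -0.8, 0.4]
width: 0.0
```

>>> arm_command(
  rows=[
    [[0,0.7,0,0,0,0],[0,1.5,0,0,0,0],[0,1.5,0,0,0,0],[0,1.5,0,0,0,0]],
  ],
)

```text
clock: 7.52
eef_pos: [473.6, 44.5, 8.3]
tool_rot: [3.141, -0.0, 1.802]
force: [0.2, -0.8, 0.1]
width: 0.1
```

>>> arm_command(
  rows=[
    [[0,0.7,0,0,0,0],[0,1.5,0,0,0,0],[0,1.5,0,0,0,0],[0,1.5,0,0,0,0]],
  ],
)

```text
clock: 7.85
eef_pos: [474.5, 44.6, 8.2]
tool_rot: [-3.141, 0.0, 1.802]
force: [-2.0, -0.1, 1.2]
width: -0.0
```

```bash
python3 - <<'E'
from cell import sensors, get_image
from h import *
s=sensors.read_state();print(s["force"],s["tau"])
for n in ("scene","top"):
    d=get_image(n);np.savez(f"pics/{n}6.npz",**d)
a=load("scene6");crop(a,195,180,60,50,13,"s6")
a=load("scene6");b=load("scene0")
crop(a,230,150,60,60,10,"s6b")
E
```

```text
[-1.99371154 -0.05913486  1.23148124] [-1.29306978e-01 -4.93146408e+01 -6.23503357e+00 -6.37706056e+00
  2.28237058e-01 -4.08602413e-01  2.91423537e-03]
```

View pics/s6.png

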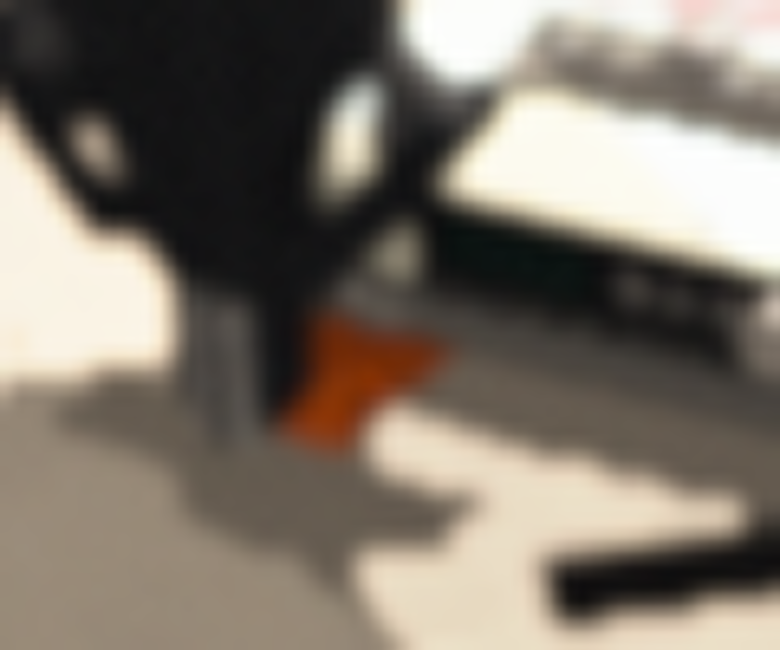

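>>> arm_command(
  rows=[
    [[0,0.6,0,0,0,0],[0,1,0,0,0,0],[0,1,0,0,0,0],[0,1,0,0,0,0]],
  ],
)

```text
clock: 8.28
eef_pos: [475.1, 44.7, 8.2]
tool_rot: [-3.14, 0.0, 1.802]
force: [-4.5, -1.4, 3.6]
width: -0.1
```

>>> arm_command(
  rows=[
    [[0,0.6,0,0,0,0],[0,1,0,0,0,0],[0,1,0,0,0,0],[0,1,0,0,0,0]],
  ],
)

```text
clock: 8.62
eef_pos: [475.6, 44.8, 8.2]
tool_rot: [-3.139, 0.001, 1.802]
force: [-5.8, -0.4, 5.8]
width: -0.3
```

```bash
python3 - <<'E'
from cell import sensors, get_image
from h import *
for n in ("scene","top"):
    d=get_image(n);np.savez(f"pics/{n}7.npz",**d)
a=load("scene7");crop(a,195,180,60,50,13,"s7")
E
```

```text
(no output)
```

View pics/s7.png

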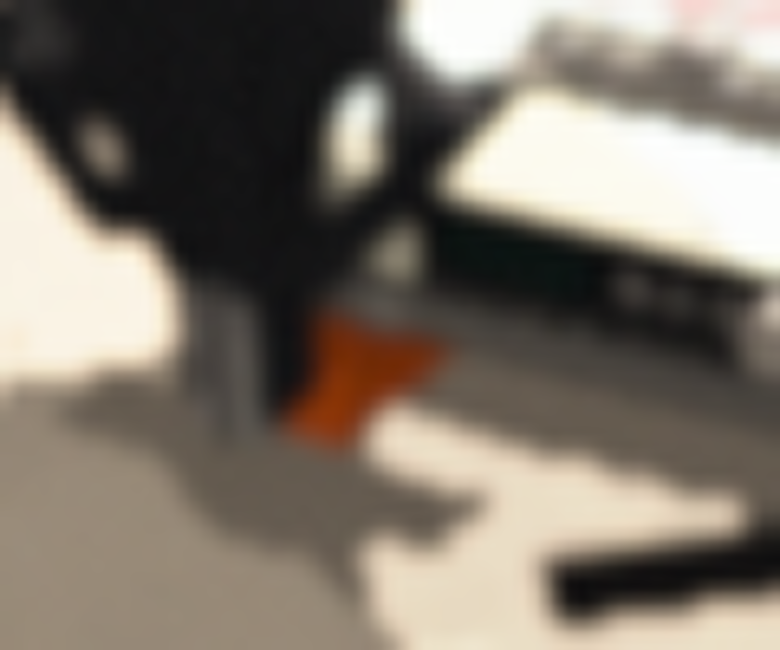

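```bash
python3 - <<'E'
from cell import sensors
from h import *
s=sensors.read_state();print(s["clock"],s["force"].round(2),s["torque"].round(3),s["eef_pos"])
a=load("scene7");b=load("scene0")
crop(a,205,120,100,90,8,"s7b")
for k in ("top",):
  pass
E
```

```text
8.7167 [-5.89 -1.38  4.8 ] [-0.295  1.323 -0.026] [475.5651034   44.84166713   8.15445822]
```

View pics/s7b.png

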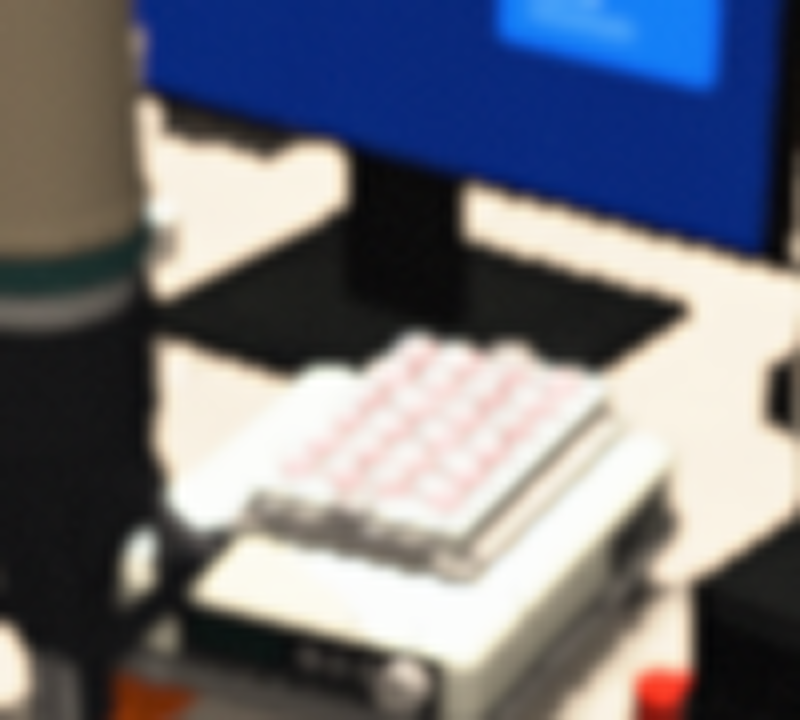

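>>> arm_command(
  rows=[
    [[0,-1,0,0,0,0],[0,-3,0,0,0,0],[0,-6,0,0,0,0],[0,-12,0,0,0,0],[0,-20,0,0,0,0],[0,-20,-20,0,0,0],[0,-20,-50,0,0,0],[0,-20,-85,0,0,0],[0,-20,-120,0,0,0],[0,-20,-150,0,0,0],[-40,-20,-150,0,0,0],[-80,-20,-150,0,0,0],[-120,-20,-150,0,0,0],[-160,-20,-150,0,0,0],[-200,-20,-150,0,0,0],[-200,-20,-150,0,0,0]],
  ],
)

```text
clock: 10.05
eef_pos: [503.5, -164.2, 157.1]
tool_rot: [-3.14, 0.006, 1.789]
force: [0.4, -0.2, -0.6]
width: 0.1
```

```bash
python3 - <<'E'
from cell import sensors, get_image
from h import *
s=sensors.read_state();print(s["clock"],s["force"].round(2),s["eef_pos"],s["tool_rot"],s["qpos"].round(2))
for n in ("scene","top"):
    d=get_image(n);np.savez(f"pics/{n}8.npz",**d)
crop(load("scene8"),190,155,110,90,7,"s8")
crop(load("top8"),210,130,110,110,6,"t8")
E
```

```text
10.05 [ 0.36 -0.21 -0.55] [ 503.48298616 -164.23227307  157.09620828] [-3.1402848   0.00588409  1.78909435] [ 0.78  0.68 -0.81  1.92  0.67  0.84  1.39]
```

View pics/s8.png

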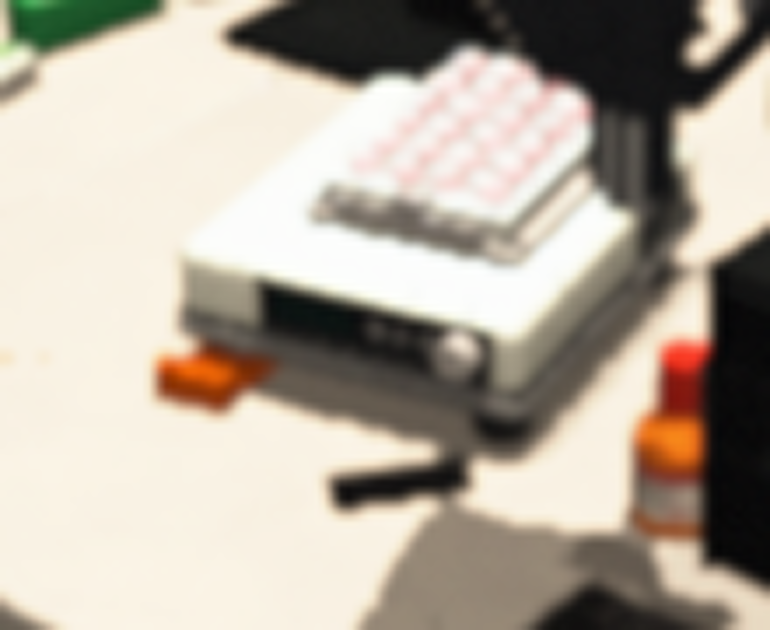

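View pics/t8.png

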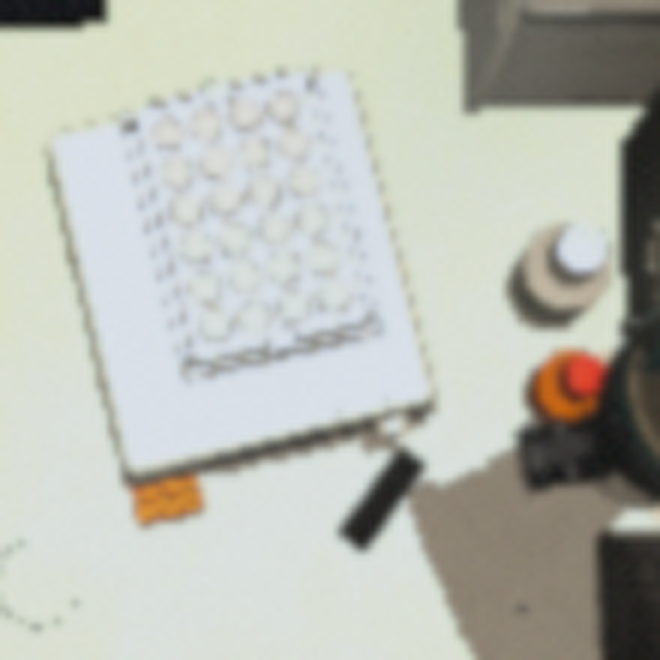

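```bash
python3 - <<'E'
from h import *
d=load("top8"); e=load("scene8")
T=lambda u,v:((u+.5)/6-.5+210,(v+.5)/6-.5+130)
S=lambda u,v:((u+.5)/7-.5+190,(v+.5)/7-.5+155)
c=np.radians(13.2);R=np.array([[np.cos(c),-np.sin(c)],[np.sin(c),np.cos(c)]]);C=np.array([601,12.3])
stud=C+R@[-68,60];print("stud",stud)
for nm,L in(("top",[plane(d,*T(142,526),18),plane(d,*T(203,512),18)]),("scene",[plane(e,*S(158,393),0),plane(e,*S(223,410),0)])):
    m=(L[0]+L[1])[:2]/2;v=L[0]-L[1];yaw=np.arctan2(v[1],v[0])-np.pi/2
    Rw=np.array([[np.cos(yaw),-np.sin(yaw)],[np.sin(yaw),np.cos(yaw)]])
    print(nm,m,np.degrees(yaw),"stud in wedge",Rw.T@(stud-m)-[35,0], "heel in shaker",R.T@(m-C))
for k in ("top","scene"):
    a=load(k+"0");b=load(k+"8")
    box=(slice(140,212),slice(218,282)) if k=="top" else (slice(165,205),slice(216,262))
    g=[cv2.cvtColor(x["pixels"],cv2.COLOR_RGB2GRAY)[box].astype(np.float32) for x in(a,b)]
    print(k,"shift px",cv2.phaseCorrelate(*g))
E
```

```text
stud [521.0955824  55.186875 ]
top [483.76678128  47.54624113] 12.314355160516595 stud in wedge [ 3.09950392 -0.49646706] heel in shaker [-106.08727863   61.08530427]
scene [492.03666799  48.94804656] 14.095514011924992 stud in wedge [-5.29661944 -1.02599703] heel in shaker [-97.71578791  60.56163664]
top shift px ((0.11192099649352372, -0.02793289692201739), 1.0167148369881842)
scene shift px ((-0.07518181462323525, 0.1943751878040949), 0.9699379190802574)
```

>>> arm_command(
  rows=[
    [[35,11,0,0,0,0],[70,22,0,0,0,0],[105,33,0,0,0,0],[140,44,0,0,0,0],[170,55,0,0,0,0],[195,62,0,0,0,0],[211,65,0,0,0,0],[211,65,0,0,0,0],[211,65,0,0,0,0],[211,65,0,0,0,0]],
  ],
)

```text
clock: 10.98
eef_pos: [517.4, 65.9, 158.1]
tool_rot: [-3.141, 0.001, 1.803]
force: [0.1, 0.3, 0.1]
width: -0.0
```

>>> arm_command(
  rows=[
    [[-5,0,20,0,0,0],[-9,0,40,0,0,0],[-9,0,60,0,0,0],[-9,0,75,0,0,0],[-9,0,84,0,0,0],[-9,0,90,0,0,0],[-9,0,90,0,0,0],[-9,0,90,0,0,0],[-9,0,90,0,0,0]],
  ],
)

```text
clock: 11.73
eef_pos: [520.8, 57.6, 69.1]
tool_rot: [3.14, 0.0, 1.802]
force: [-0.3, 0.1, -0.2]
width: 0.0
```

```bash
python3 - <<'E'
from cell import sensors, get_image
from h import *
s=sensors.read_state();print(s["clock"],s["force"].round(2),s["eef_pos"],s["tool_rot"],s["qpos"].round(2))
for n in ("scene","top"):
    d=get_image(n);np.savez(f"pics/{n}9.npz",**d)
crop(load("scene9"),190,125,110,100,6,"s9")
E
```

```text
11.7333 [-0.29  0.08 -0.23] [520.82296887  57.62800321  69.06075071] [3.14017087e+00 1.66494218e-05 1.80176900e+00] [ 0.26  0.79 -0.67  1.99  0.81  0.65  0.86]
```

View pics/s9.png

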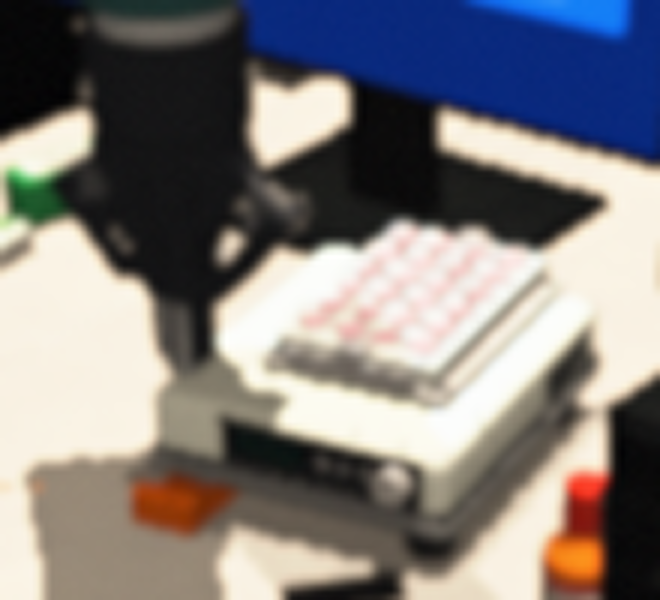

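Fingers stand above the front-left deck corner. Press gently in steps.

>>> arm_command(
  rows=[
    [[0,0,2,0,0,0],[0,0,4,0,0,0],[0,0,6,0,0,0],[0,0,7,0,0,0],[0,0,8,0,0,0],[0,0,8,0,0,0],[0,0,8,0,0,0]],
  ],
)

```text
clock: 12.42
eef_pos: [520.2, 57.6, 61.8]
tool_rot: [3.141, 0.001, 1.802]
force: [-3.1, -1.3, 16.4]
width: -0.1
```

>>> arm_command(
  rows=[
    [[0,0,1,0,0,0],[0,0,2,0,0,0],[0,0,2,0,0,0],[0,0,2,0,0,0]],
  ],
)

```text
clock: 12.75
eef_pos: [520.1, 57.8, 61.3]
tool_rot: [3.141, 0.003, 1.803]
force: [-8.4, -2.1, 33.0]
width: -0.2
```

>>> arm_command(
  rows=[
    [[0,0,-2.4,0,0,0],[0,0,-2.4,0,0,0],[0,0,-2.4,0,0,0],[0,0,-2.4,0,0,0],[0,0,-2.4,0,0,0],[0,0,-2.4,0,0,0],[0,0,-2.4,0,0,0]],
  ],
)

```text
clock: 13.33
eef_pos: [520.6, 57.7, 61.8]
tool_rot: [3.14, 0.001, 1.802]
force: [-3.5, -1.9, 14.2]
width: 0.1
```

```bash
python3 - <<'E'
from cell import sensors, get_image
from h import *
s=sensors.read_state();print(s["clock"],s["force"].round(2),s["eef_pos"])
for n in ("scene","top"):
    d=get_image(n);np.savez(f"pics/{n}10.npz",**d)
for k,box in(("top",(slice(140,190),slice(218,282))),("scene",(slice(160,205),slice(228,262)))):
    a=load(k+"0");b=load(k+"10")
    g=[cv2.cvtColor(x["pixels"],cv2.COLOR_RGB2GRAY)[box].astype(np.float32) for x in(a,b)]
    print(k,"shift px",cv2.phaseCorrelate(*g))
E
```

```text
13.3333 [-3.46 -1.87 14.15] [520.62246444  57.67871472  61.836386  ]
top shift px ((7.745616410996728, -57.61059587797922), 0.0034021615982055666)
scene shift px ((0.10140576062140028, 0.38124682330742843), 0.6598593393961588)
```

>>> arm_command(
  rows=[
    [[0,0,-2,0,0,0],[0,0,-5,0,0,0],[0,0,-15,0,0,0],[0,0,-40,0,0,0],[0,0,-75,0,0,0],[0,0,-110,0,0,0],[-40,0,-110,0,0,0],[-80,0,-110,0,0,0],[-120,-10,-110,0,0,0],[-160,-20,-110,0,0,0],[-200,-40,-110,0,0,0],[-230,-60,-110,0,0,0],[-230,-60,-110,0,0,0],[-230,-60,-110,0,0,0],[-230,-60,-110,0,0,0],[-230,-60,-110,0,0,0]],
  ],
)

```text
clock: 14.77
eef_pos: [515.2, -178.2, 171.2]
tool_rot: [3.14, -0.001, 1.805]
force: [-0.4, 0.2, -0.6]
width: 0.3
```

```bash
python3 - <<'E'
from cell import sensors, get_image
from h import *
s=sensors.read_state();print(s["clock"],s["force"].round(2),s["eef_pos"],abs(s["qd"]).max())
for n in ("scene","top"):
    d=get_image(n);np.savez(f"pics/{n}11.npz",**d)
crop(load("scene11"),190,155,110,90,7,"s11")
crop(load("top11"),210,130,110,110,6,"t11")
E
```

```text
14.7667 [-0.37  0.23 -0.56] [ 515.1709523  -178.17005904  171.19270303] 0.015578123070385525
```

View pics/s11.png

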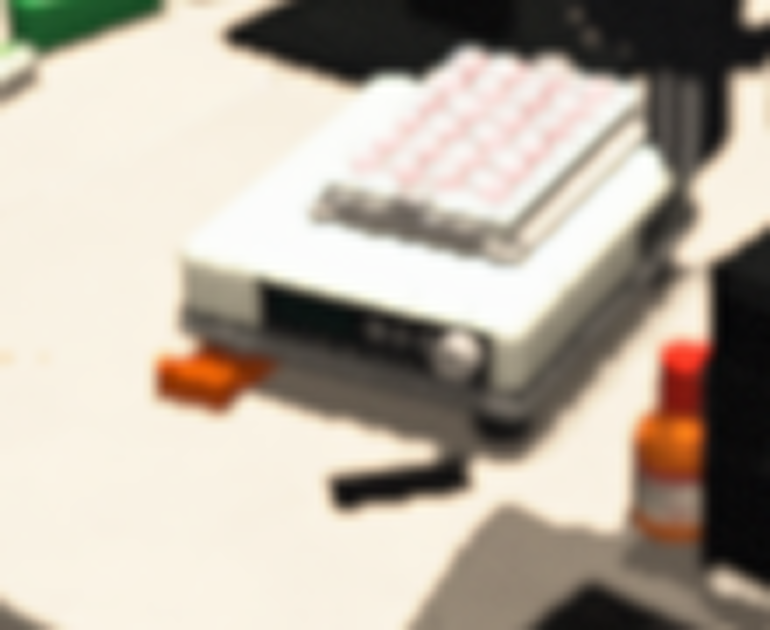

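View pics/t11.png

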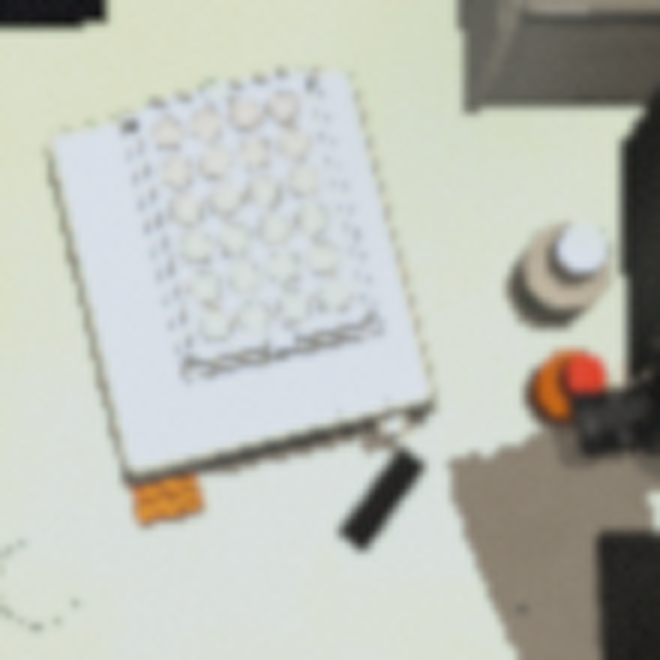

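```bash
python3 -c "
from cell import order
print(order.finish_job())"
```

```text
the job is handed in; nothing more can be done
None
```

I pushed the wedge nose first under the bare stud with the closed fingertips, pressed on the deck corner above it, then let go and handed the job in at about 14.8 s.

- **Wedge fit:** I stopped pushing when the push force reached about 6 N.
    - **Position:** the top view puts the stud at about x = +3 mm, y = -0.5 mm in the wedge's frame, which is within limits.
    - **Disagreement:** the scene view gave x of about -5 mm, just outside the -4 mm limit. That view read the heel about 4 mm too far forward before the push, so I put more weight on the top view. From where the force started to rise, I would expect about +6 to +7 mm. The exact seating is therefore uncertain by a few millimetres.
- **Press test:** the press held at about 14 N with the TCP at z ≈ 61.8 mm, so the deck did not sink. The press briefly peaked at about 33 N, more than the 10 to 15 N intended, because I sent a second step before reading the first.
- **Final state:** after I let go, the wedge looked unmoved in both pictures. Before the press, the shaker had shifted by less than 0.2 pixel from its starting place. The nearby items in the pictures I viewed looked undisturbed; I did not check the mouse, tubes and cases closely. The arm stood clear, touching nothing.
- **Level:** I did not measure the shaker's tilt directly. I inferred it from the deck height under load and the wedge position.

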